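# Seat a scanner camera on its kinematic dock

### The arm

A 6-joint arm with a two-finger parallel gripper is mounted at the origin on the work surface; the furniture and walls round the work are solid. World frame = base frame: x ahead of the robot, y to its left, z up, the work surface at z = 0. Lengths are in m, angles in rad, forces in N, time in s.
With the tool pointing down it reaches from about 0.425 to 0.95 m from the base axis. Payload 3.5 kg.
Tool frame: the origin (TCP) lies midway between the tips of the shut fingers; the grasp point (between the pads) lies 19 mm behind it; z points along the fingers, y is the line along which they close (so a half turn about z gives the same grasp; the last joint's range is limited). The gripper opens to 85 mm and grips with 20 to 120 N. Pads are 22 mm wide; open, the fingers measure 114 mm over their backs; the gripper's body (76 mm by 85 mm) begins 54 mm behind the grasp point. The pads swing forward as they close: fully open they stand 13 mm farther back than shut.
Start: joints at [1.063, 0.286, 1.577, -0, 1.279, -0.15], TCP at [0.236, 0.632, 0.231] pointing down, gripper open.
Joint ranges: [-2.77, 2.77], [-0.9, 2.22], [0.21, 2.48], [-1.53, 4.67], [0.24, 2.81], [-2.84, 2.84]. Speed limits (rad/s): [2.79, 2.79, 3.14, 3.14, 3.14, 3.14].

### API

Orientations are given as a unit quaternion [x, y, z, w].
In Python, from plant import ctrl gives the robot as it stands.
- The arm moves only by the tool arm_command, never from a script. Its argument "steps" is one flat list of numbers, 5 for each row, row after row: the opening in per cent of the stroke, from 0 (shut) to 100 (fully open), then the shift along the tool's x, y, z each as a share of 25 mm, from -1 to 1, then the turn about the tool's z as a share of 0.1 rad, from -1 to 1. In form: [grip, tx, ty, tz, spin, grip, tx, ty, tz, spin, ...]. A call has 1 to 8 rows; each row shifts and turns the commanded pose from where the row before left it, along the tool's axes as they then stand; what a row does not reach is not made up. A row lasts 1/12 s, in which the tool goes at most 41.7 mm and 7.16 degrees, less where a joint would pass 70% of its speed; a pose out of reach is approached as far as the arm can. A call with a number of a shift or a turn outside -1 to 1 is refused whole. A call with a gripper value outside its range is refused whole. The fingers move at their own pace and stop on an object; "squeeze" is the grip in N (left out, the last holds). Time passes only in rows, so rows that do not move let the fingers close. It gives the time, the measured TCP pose, the force, the opening and the grip force at its end, in the units of the state.
- ctrl.get_state(): the state, without advancing time (a new reading comes with each control period).
- ctrl.read_camera(name): name is "scene" or "side" or "wrist"; returns the picture (384x512x3 uint8, red, green, blue); there is no depth.
- ctrl.camera_model(name): a dict with "intrinsics" (3x3 intrinsics, pixels), "D" ([k1, k2, p1, p2, k3] as OpenCV has them; the pictures are not rectified), "rvec" (rotation vector, rad) and "tvec" (3), from world to camera coordinates, as OpenCV has them. Camera axes: x right, y down, z forward; pixel columns grow to the right and rows downward; lengths in m; the calibration is good to about 2 mm. A picture is of the moment at which its call begins: read the wrist's pose just before it. camera_model takes no time and is no camera call; for the wrist camera it gives the pose at the moment of the call.
- ctrl.sign_off(): hands the job in; it is judged then, once.
The state is a dict: "time": time; "qpos": joint angles; "dq": joint speeds; "joint_efforts": joint torques, N m; "eef_pos": TCP position; "tcp_rot": TCP orientation; "contact_force": force on the tool from outside, world axes, zero at the start; "wrist_torque": the same for the moment, N m; "opening": opening from 0.0 (shut) to 1.0 (fully open); "finger_force": force on a finger pad.
Only numpy, scipy, OpenCV 4.12 (cv2) and the standard library are available. Lean on these libraries where they do the work, as an engineer would, in place of code of your own. Each camera call takes 0.05 s, during which the arm holds its last target. There are 200 camera calls.

### The job

Put the desk scanner's camera head back on its dock: by feel, settle its three ball feet fully home, front ball in the cone, left ball in the groove, right ball on the flat pad, never pressing hard, and let go. Then swing the clamp by its red knob round to its stop, so that its foot holds the head down. Leave the stamp on the turntable, the tape dispenser and the memory stick where they are.

Things in the scene. Friction and masses are not known exactly. Their poses are not given: they have to be found in the camera images.
- dock: Grey dock, fixed, 172 x 132 mm; origin on the desk below the nominal middle of its seats; x forward (where the lens will look), y left, z up. A plate (top 33 mm up) carries steel seats for 16 mm balls: 90-degree cone nominally at (50, 0) mm, 90-degree groove at (-25, 43) pointing at the cone, flat pad at (-25, -43). Cone and groove mouths 32 mm wide, 50.7 mm up; pad top 38 mm up.
- dock_centre (a point): Nominal middle of the three seated ball centres, 46 mm above the desk; seated, the head's origin is 8 mm below this height. The dock's x-y trim has been set, so the seat plate with all three seats is shifted (not turned) by up to 8 mm either way along the dock's x and y, and locked. The shift is not reported: it must be felt, or seen.
- cone_nominal (a point): Where the seated front ball's centre would be with no trim: (50, 0, 46) mm in the dock's frame; the true cone is up to 8 mm away in x and in y. A head held level and square, d mm off its true place, meets the cone d mm too high, and the cone pushes it towards the true place. Seats are dry (friction about 0.6): the head does not slide home by its weight.
- clamp (a joint): Swing clamp, a flat bar on an upright pivot: 0 rad = open, 1.40 = home at its stop, closing clockwise seen from above. At value q the nose points 1.40 - q rad counter-clockwise of the dock's x, the knob the opposite way. The nose's sprung foot climbs the head's brass pad over the last 0.7 rad and presses it with about 5 N; swinging takes 2 to 12 N at the knob. It stays where left.
- clamp_pivot (a point): Axis of the clamp, (-72, 0) mm in the dock's frame, behind the head, at the bar's underside, 68 mm up; bar top 77 mm. The nose's foot is 51 mm from it, 63 mm up at its underside.
- clamp_knob (a point): Middle of the clamp's upright red knob, 12 mm diameter, 26 mm tall (76 to 102 mm above the desk), 50 mm from the pivot; this point is 89 mm up.
- head: Loose camera head, about 0.45 kg. Origin amid its three balls, at the level of their undersides (0 when standing on the desk, 38 mm up when seated); x to the lens, y left, z up. Grey three-cornered plate 16 to 24 mm up, reaching 14 mm past the ball centres; black housing x -4 to 48, y -22 to 22, z 24 to 78 mm; lens x 48 to 66; brass pad behind, top 27.5 mm up.
- housing (a point): Centre of the head's black housing, where to grip: 44 mm wide across the head's y, 52 mm long, 54 mm tall. In the head's frame at (22, 0, 51) mm. It is the only part to grip, from above.
- ball_cone (a point): Centre of the front ball foot (16 mm ball), (50, 0, 8) mm in the head's frame; belongs in the cone.
- ball_vee (a point): Centre of the rear left ball foot, (-25, 43, 8) mm in the head's frame; belongs in the groove.
- ball_flat (a point): Centre of the rear right ball foot, (-25, -43, 8) mm in the head's frame; belongs on the flat pad.
- rubber_stamp: Bystander: brown wooden hand stamp, 28 x 52 x 74 mm, loose on the white turntable (120 mm across, 19 mm tall) at the back. Origin under its centre.
- tape_dispenser: Bystander: black tape dispenser, 58 x 151 x 83 mm, loose on the desk at the near right. Origin under its centre.
- usb_stick: Bystander: black memory stick, 54 x 18 x 9 mm, loose on the desk at the back left. Origin under its centre.
Things that resemble listed ones, but are neither listed nor needed, are in the scene too. Leave any blue look-alike of the dock alone.

How it is judged:
By the outcome, as a careful person would: the job done as asked, in the order asked, and still so for the second after the job is handed in, with the robot touching nothing.
It also fails if it takes over 61 s, if anything falls off the work surface, if the arm or the gripper's body presses on something with over 40 N, if the wrist force passes 120 N, or if a joint passes its speed limit or range.

## Working session

There is one attempt and no reset: what is moved stays moved. The work goes in short steps, Python scripts to look and compute and a tool call to move; the robot and the scene stay as the last step left them, time stands still between calls to the robot, and variables do not carry over. Pictures are saved under pics/ and viewed, at most 10 in all, crops included, and the job is handed in when it is done.

Besides the shell and the picture viewer there is one more tool, called by a JSON object that holds its "method" and its "body", one argument or row to a line. arm_command: Moves the arm, as the interface text tells. Its arguments: {"type":"object","properties":{"steps":{"type":"array","items":{"type":"number"}},"squeeze":{"type":"number"}},"required":["steps"]}

```bash
mkdir -p pics; ls
python3 - <<'E'
from plant import ctrl
import cv2,numpy as np
s=ctrl.get_state();print(s)
a=[]
for n in("scene","side"):
    m=ctrl.camera_model(n);print(n,m)
    im=ctrl.read_camera(n)[:,:,::-1];cv2.imwrite(f"pics/{n}0.png",im);a.append(im)
w=ctrl.camera_model("wrist");print(w)
im=ctrl.read_camera("wrist")[:,:,::-1];cv2.imwrite("pics/wrist0.png",im)
E
```

```text
pics
{'time': 0.0, 'qpos': array([ 1.06301273e+00,  2.87171107e-01,  1.57815852e+00, -1.28333946e-05,
        1.27859728e+00, -1.50013571e-01]), 'dq': array([-0.0004925 ,  0.00116668,  0.00135493, -0.00149291,  0.00093322,
       -0.00159434]), 'joint_efforts': array([ 1.02975893e-03, -4.05977225e+01, -2.92629164e+01, -9.38706103e-05,
        5.83382905e-03,  9.47963628e-06]), 'eef_pos': array([0.23604048, 0.63169172, 0.22995356]), 'tcp_rot': array([ 1.77930544e-01,  9.84042356e-01, -1.10654765e-03, -3.71168396e-04]), 'contact_force': array([-0.38791446, -0.01670854, -0.06265534]), 'wrist_torque': array([ 0.00379832,  0.03349374, -0.00266965]), 'finger_force': 0.0, 'opening': 1.0013581386205754}
scene {'intrinsics': array([[351.37280674,   0.        , 252.82846174],
       [  0.        , 351.37280674, 193.81689714],
       [  0.        ,   0.        ,   1.        ]]), 'D': array([0.02127346, 0.        , 0.        , 0.        , 0.        ]), 'rvec': array([ 1.97593404, -0.64181381,  0.40326459]), 'tvec': array([-0.42278207,  0.18719044,  1.0693602 ])}
side {'intrinsics': array([[422.92041918,   0.        , 256.5890552 ],
       [  0.        , 422.92041918, 195.59179872],
       [  0.        ,   0.        ,   1.        ]]), 'D': array([-0.05173562,  0.        ,  0.        ,  0.        ,  0.        ]), 'rvec': array([ 0.36204695, -2.75184854,  1.23698597]), 'tvec': array([0.48225676, 0.15356726, 1.34194894])}
{'intrinsics': array([[325.42775598,   0.        , 260.36417518],
       [  0.        , 325.42775598, 189.95440183],
       [  0.        ,   0.        ,   1.        ]]), 'D': array([-0.091019,  0.      ,  0.      ,  0.      ,  0.      ]), 'rvec': array([-2.37960326, -1.65218437, -0.23276613]), 'tvec': array([-0.67400339, -0.0374511 ,  0.38031059])}
```

View pics/scene0.png

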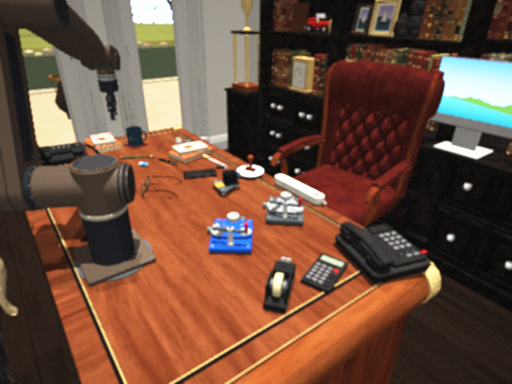

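View pics/side0.png

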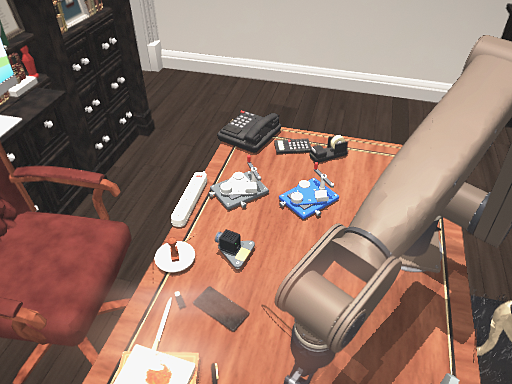

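The scene view shows the robot at the left, a grey dock at scene (285,208) / side (238,188), the blue look-alike dock at scene (231,235) / side (309,197), and the head at scene (228,183) / side (236,246). The stamp on its turntable is at scene (250,170), the tape dispenser at scene (280,284). The grey dock is the one meant, since the blue one is the named decoy.

```bash
cat > h.py <<'E'
import cv2,numpy as np
from scipy.spatial.transform import Rotation as R
def ray(m,uv):
    p=cv2.undistortPoints(np.array(uv,float).reshape(-1,1,2),m["intrinsics"],m["D"]).reshape(-1,2)
    Rm=cv2.Rodrigues(m["rvec"])[0]
    d=np.c_[p,np.ones(len(p))]@Rm
    return -Rm.T@m["tvec"],d
def plane(m,uv,z):
    c,d=ray(m,uv);return c+d*((z-c[2])/d[:,2])[:,None]
def proj(m,P):
    return cv2.projectPoints(np.array(P,float).reshape(-1,1,3),m["rvec"],m["tvec"],m["intrinsics"],m["D"])[0].reshape(-1,2)
def tri(ms,uvs):
    A=np.zeros((3,3));b=np.zeros(3)
    for m,uv in zip(ms,uvs):
        c,d=ray(m,[uv]);d=d[0]/np.linalg.norm(d);Q=np.eye(3)-np.outer(d,d);A+=Q;b+=Q@c
    return np.linalg.solve(A,b)
E
python3 - <<'E'
from plant import ctrl
from h import *
S=ctrl.camera_model("scene");D=ctrl.camera_model("side")
for n,a,b in(("dock",(285,210),(239,190)),("head",(229,178),(231,240)),("blue",(231,237),(309,199))):
    print(n,plane(S,[a],.03),plane(D,[b],.03),tri([S,D],[a,b]))
s=cv2.imread("pics/side0.png")[140:280,190:350];t=cv2.imread("pics/scene0.png")[160:260,190:320]
a=cv2.resize(s,None,fx=4,fy=4,interpolation=cv2.INTER_CUBIC)
cv2.imwrite("pics/c1.png",a)
E
```

```text
dock [[ 0.57099203 -0.13222607  0.03      ]] [[ 0.58378335 -0.07733723  0.03      ]] [ 0.59418676 -0.10450623  0.00728438]
head [[0.55396426 0.2111448  0.03      ]] [[0.53971682 0.1563775  0.03      ]] [0.53217125 0.17485813 0.05048547]
blue [[ 0.32005693 -0.16159654  0.03      ]] [[ 0.3376859  -0.09490109  0.03      ]] [ 0.34126341 -0.12712031  0.00166772]
```

View pics/c1.png

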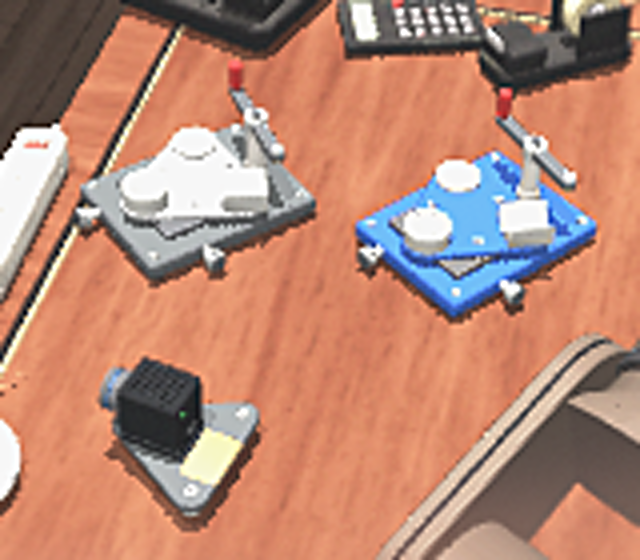

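The crop confirms it: the grey dock is at crop (200,195), with the cone cylinder at (145,190), groove block (245,187), pad (195,140), pivot (255,118) and red knob (236,75). The head's black housing is at (160,405), with its lens pointing left like the dock's forward direction.

Run:
```python
from plant import ctrl
from h import *
D=ctrl.camera_model("side")
f=lambda l:[(u/4+190-.375,v/4+140-.375) for u,v in l]
def yaw(a,b): d=b-a; return np.arctan2(d[1],d[0])
h=plane(D,f([(245,412),(190,490)]),.024); print("head rear L/R",h, "mid",h.mean(0),"yaw y-axis",yaw(h[0],h[1])-np.pi/2)
d=plane(D,f([(85,190),(158,270),(315,205),(235,130)]),.012);print(d,yaw(d[2],d[1]),yaw(d[3],d[0]),d.mean(0))
print(plane(D,f([(143,183)]),.0507),plane(D,f([(195,138)]),.038),plane(D,f([(245,180)]),.0507),"pivot",plane(D,f([(257,117)]),.077))
s=ctrl.get_state();T=R.from_quat(s["tcp_rot"]);print(T.as_matrix().round(3))
w=ctrl.camera_model("wrist");Rm=cv2.Rodrigues(w["rvec"])[0];c=-Rm.T@w["tvec"]
print("cam in tool",T.inv().apply(c-s["eef_pos"]),"axis",T.inv().apply(Rm[2]),T.inv().apply(Rm[0]))
```

```text
head rear L/R [[0.47874205 0.14560378 0.024     ]
 [0.49745718 0.2309895  0.024     ]] mid [0.48809961 0.18829664 0.024     ] yaw y-axis -0.21577124170166684
[[ 0.69286058 -0.08584388  0.012     ]
 [ 0.59709492 -0.00237392  0.012     ]
 [ 0.4873546  -0.12002908  0.012     ]
 [ 0.58563208 -0.20504275  0.012     ]] 0.8201906049049323 0.8382152655306233 [ 0.59073554 -0.10332241  0.012     ]
[[ 0.62941347 -0.06575831  0.0507    ]] [[ 0.6085627  -0.15275947  0.038     ]] [[ 0.54460633 -0.09290678  0.0507    ]] pivot [[ 0.54902792 -0.14935239  0.077     ]]
[[-0.937  0.35  -0.001]
 [ 0.35   0.937 -0.002]
 [ 0.    -0.002 -1.   ]]
cam in tool [ 0.07095248  0.00047385 -0.14329576] axis [-2.81041436e-01 -9.14155652e-04  9.59695199e-01] [3.11105978e-04 9.99999407e-01 1.04365301e-03]
```

{"method": "arm_command", "body": {
  "steps": [100,-0.97,-0.71,0,0,100,-0.97,-0.71,0,0,100,-0.97,-0.71,0,0,100,-0.97,-0.71,0,0,100,-0.97,-0.71,0,0,100,-0.97,-0.71,0,0,100,-0.97,-0.71,0,0,100,-0.97,-0.71,0,0]
}}

```text
time: 0.82
eef_pos: [0.3687, 0.4299, 0.231]
tcp_rot: [0.178, 0.984, -0.0, -0.0]
contact_force: [0.2, 0.3, 0.2]
opening: 1.001
finger_force: 0.0
```

{"method": "arm_command", "body": {
  "steps": [100,-0.97,-0.71,0,0,100,-0.97,-0.71,0,0,100,-0.97,-0.71,0,0,100,-0.97,-0.71,0,0,100,-0.97,-0.71,0,0,100,-0.97,-0.71,0,0,100,-0.97,-0.71,0,0,100,-0.97,-0.71,0,0]
}}

```text
time: 1.48
eef_pos: [0.5007, 0.229, 0.2311]
tcp_rot: [0.178, 0.984, -0.0, -0.0]
contact_force: [-0.1, 0.3, 0.5]
opening: 0.997
finger_force: 0.0
```

{"method": "arm_command", "body": {
  "steps": [100,-0.97,-0.71,0,0,100,-0.97,-0.71,0,0,100,0,0,0,-1,100,0,0,0,-0.4,100,0,0,0,0,100,0,0,0,0]
}}

```text
time: 1.98
eef_pos: [0.5331, 0.18, 0.231]
tcp_rot: [0.109, 0.994, -0.0, -0.0]
contact_force: [-0.1, -0.0, -0.4]
opening: 1.0
finger_force: 0.0
```

Run:
```python
from plant import ctrl
from h import *
import pickle
s=ctrl.get_state();w=ctrl.camera_model("wrist")
im=ctrl.read_camera("wrist")[:,:,::-1].copy();cv2.imwrite("pics/w1.png",im)
pickle.dump((s,w),open("w1.pkl","wb"))
print(s["time"],s["eef_pos"],s["tcp_rot"])
```

```text
1.9833 [0.53312675 0.17998468 0.23095429] [ 1.09395780e-01  9.93998207e-01 -6.72302317e-05 -3.52398534e-04]
```

View pics/w1.png

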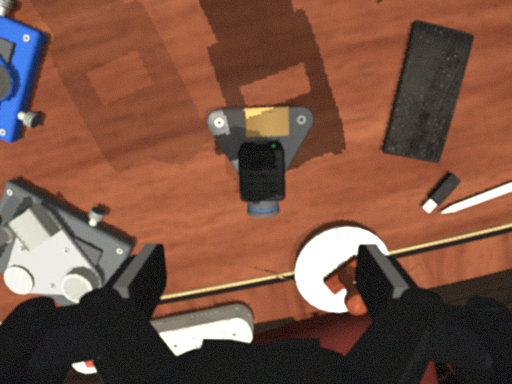

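Run:
```python
from h import *
import pickle
s,w=pickle.load(open("w1.pkl","rb"));im=cv2.imread("pics/w1.png")
p=plane(w,[(221,122),(301,119),(248,107),(288,107)],.024)
print("screws",p[:2].round(4),np.linalg.norm(p[0]-p[1]))
d=p[1]-p[0];y=np.arctan2(d[1],d[0]);print("head yaw",y-np.pi/2,"rear edge",p[2:].round(4))
hy=y-np.pi/2
g=cv2.cvtColor(im,cv2.COLOR_BGR2GRAY)
m=((g[130:220,225:300]<45)).astype(np.uint8)
n,l,st,c=cv2.connectedComponentsWithStats(m);k=1+st[1:,4].argmax();print(st[k]+[225,130,0,0,0],c[k]+[225,130])
top=plane(w,[(262,203-17)],.078);print("top pt",top)
S0=p[:2].mean(0);ux=np.array([np.cos(hy),np.sin(hy)]);uy=np.array([-ux[1],ux[0]])
O=p[2:].mean(0)[:2]+.039*ux
print("origin from rear edge",O,"from screws(-25)",S0[:2]+.025*ux)
C=[(a,b,z) for z in(.078,.024) for a in(-.004,.048) for b in(-.022,.022)]
print(proj(w,[np.r_[O+a*ux+b*uy,z] for a,b,z in C]).round(0))
# height check from side view: screws
import sys
from plant import ctrl
D=ctrl.camera_model("side")
f=lambda u,v:(u/4+190-.375,v/4+140-.375)
print("tri screws",tri([w,D],[(301,119),f(190,490)]),tri([w,D],[(221,122),f(245,412)]))
# led / housing top back corners
t=R.from_quat(s["tcp_rot"]).as_matrix();print("tool x angle",np.arctan2(t[1,0],t[0,0]))
tgt=O+.022*ux;print("housing",tgt,"delta tool",(t[:2,:2].T@(tgt-s["eef_pos"][:2]))*1000,"spin world",hy+np.pi-np.arctan2(t[1,0],t[0,0]))
```

```text
screws [[0.4814 0.1487 0.024 ]
 [0.4967 0.2322 0.024 ]] 0.08495173969065571
head yaw -0.18166103798799837 rear edge [[0.4725 0.1802 0.024 ]
 [0.4816 0.2212 0.024 ]]
[ 237  141   48   61 2407] [260.06439551 170.11591192]
top pt [[0.54500366 0.17901171 0.078     ]]
origin from rear edge [0.51537423 0.19365156] from screws(-25) [0.51362061 0.18592956]
[[246. 149.]
 [294. 147.]
 [249. 203.]
 [295. 201.]
 [249. 141.]
 [289. 139.]
 [251. 187.]
 [290. 186.]]
tri screws [0.4968143  0.2321193  0.02548099] [0.47960413 0.14865179 0.02704018]
tool x angle 2.922362244437112
housing [0.53701222 0.18967697] delta tool [-1.68460836 10.30530658] spin world 0.03756937116468251
```

The picture shows the head with screws at (221,122) and (301,119), its housing at (262,172) and lens pointing down in the image, with the turntable and stamp at (340,270), clear of the fingers. I correct by about (-2.5, 2.5) mm and descend.

{"method": "arm_command", "body": {
  "steps": [100,-0.1,0.1,0.9,-0.3,100,0,0,1,0,100,0,0,1,0,100,0,0,1,0,100,0,0,1,0,100,0,0,1,0,100,0,0,1,0,100,0,0,0.9,0],
  "squeeze": 30
}}

```text
time: 2.7
eef_pos: [0.5356, 0.1825, 0.0348]
tcp_rot: [0.094, 0.996, -0.0, -0.0]
contact_force: [-0.0, 0.1, 0.7]
opening: 1.003
finger_force: 0.0
```

{"method": "arm_command", "body": {
  "steps": [100,0,0,0.1,0,50,0,0,0,0,40,0,0,0,0,30,0,0,0,0,30,0,0,0,0,30,0,0,0,0,30,0,0,0,0,30,0,0,0,0],
  "squeeze": 30
}}

```text
time: 3.37
eef_pos: [0.5381, 0.1822, 0.0362]
tcp_rot: [0.094, 0.996, 0.0, 0.002]
contact_force: [-0.5, -0.3, 5.7]
opening: 0.513
finger_force: 35.2
```

{"method": "arm_command", "body": {
  "steps": [30,0,0,0,0,30,0,0,-0.2,0,30,0,0,-0.5,0,30,0,0,-0.9,0,30,0,0,-1,0,30,0,0,-1,0,30,0,0,-1,0,30,0,0,-1,0],
  "squeeze": 40
}}

```text
time: 4.03
eef_pos: [0.5352, 0.182, 0.1746]
tcp_rot: [0.094, 0.996, -0.0, -0.001]
contact_force: [0.4, -0.7, -4.4]
opening: 0.506
finger_force: 41.5
```

{"method": "arm_command", "body": {
  "steps": [30,-0.3,-0.5,-1,0,30,-0.6,-0.96,-1,0,30,-0.6,-0.96,0,0,30,-0.6,-0.96,0,0,30,-0.6,-0.96,0,0,30,-0.6,-0.96,0,0,30,-0.6,-0.96,0,0,30,-0.6,-0.96,0,0]
}}

```text
time: 4.7
eef_pos: [0.6125, -0.0173, 0.2233]
tcp_rot: [0.094, 0.996, 0.0, -0.001]
contact_force: [-0.4, 0.7, -3.4]
opening: 0.512
finger_force: 41.8
```

{"method": "arm_command", "body": {
  "steps": [30,-0.6,-0.96,0,0,30,-0.5,-0.5,0,0,30,0,0,0,-1,30,0,0,0,-1,30,0,0,0,-1,30,0,0,0,-1,30,0,0,0,-1,30,0,0,0,-1]
}}

```text
time: 5.37
eef_pos: [0.6324, -0.0569, 0.2231]
tcp_rot: [-0.207, 0.978, 0.001, -0.001]
contact_force: [0.5, 0.4, -3.7]
opening: 0.514
finger_force: 41.8
```

{"method": "arm_command", "body": {
  "steps": [30,0,0,0,-1,30,0,0,0,-1,30,0,0,0,-1,30,0,0,0,-1,30,0,0,0,-0.2,30,0,0,0,0,30,0,0,0,0]
}}

```text
time: 5.95
eef_pos: [0.6329, -0.0571, 0.2235]
tcp_rot: [-0.403, 0.915, 0.0, -0.0]
contact_force: [-0.1, 0.2, -3.9]
opening: 0.513
finger_force: 41.8
```

Run:
```python
from plant import ctrl
from h import *
import pickle
s=ctrl.get_state();w=ctrl.camera_model("wrist")
im=ctrl.read_camera("wrist")[:,:,::-1].copy();cv2.imwrite("pics/w2.png",im)
pickle.dump((s,w),open("w2.pkl","wb"))
print(s["time"],s["eef_pos"],s["tcp_rot"],s["qpos"],s["contact_force"],s["wrist_torque"])
```

```text
5.95 [ 0.6328896 -0.0570846  0.2234826] [-4.03291111e-01  9.15071568e-01  4.08317487e-04 -3.72796961e-04] [-2.49483876e-01  2.07397211e-01  1.68597138e+00  1.92871568e-04
  1.24931463e+00 -2.65056252e+00] [-0.11810228  0.22972544 -3.91925869] [ 0.03093858 -0.07388312 -0.00580385]
```

View pics/w2.png

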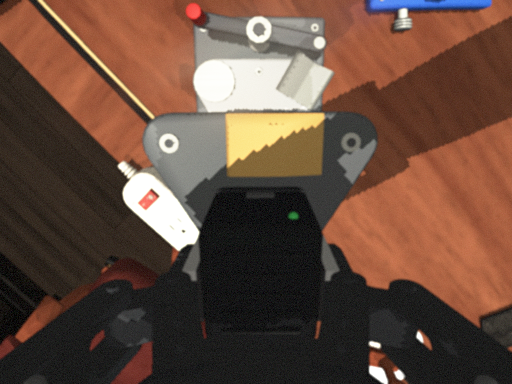

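The wrist view shows the held head's rear plate with screws at (169,143) and (351,142). Behind it are the dock's pad disc at (213,81), groove block (305,80), pivot (259,29) and red knob (194,12).

Run:
```python
from h import *
import pickle
s,w=pickle.load(open("w2.pkl","rb"));im=cv2.imread("pics/w2.png")
b=im[0:125,150:350];b=cv2.resize(b,None,fx=4,fy=4,interpolation=cv2.INTER_CUBIC)[:500,:800]
g=cv2.imread("pics/w1.png")[170:310,0:140];g=cv2.resize(g,None,fx=4,fy=4,interpolation=cv2.INTER_CUBIC)
cv2.imwrite("pics/c2.png",b);cv2.imwrite("pics/c3.png",g)
hs=cv2.cvtColor(im,cv2.COLOR_BGR2HSV)
for r in(40,50,70,90):
    q=(hs[r,:,1]<60)&(hs[r,:,2]>50);x=np.where(q[150:360])[0]+150;print(r,x.min(),x.max())
c=plane(w,[(169,143),(351,142)],.211);print("screws",c.round(4),np.linalg.norm(c[0]-c[1]),"head yaw",np.arctan2(*(c[1]-c[0])[[1,0]])-np.pi/2)
```

```text
40 195 325
50 195 322
70 195 330
90 195 323
screws [[ 0.6326 -0.1232  0.211 ]
 [ 0.5674 -0.0643  0.211 ]] 0.0878455758448095 head yaw 0.8359423728072404
```

View pics/c2.png

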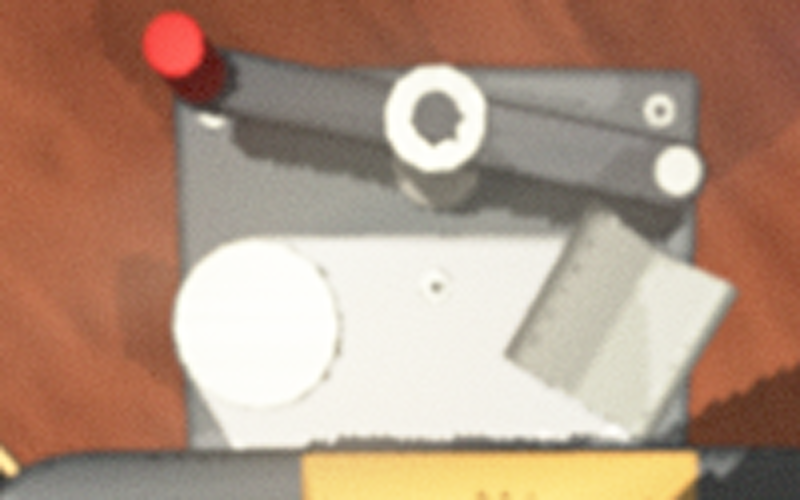

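View pics/c3.png

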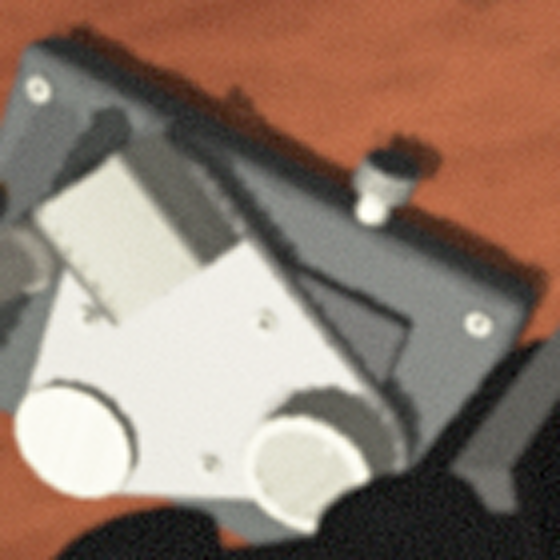

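The crops show the pad disc at c2 (258,323), groove block centre c2 (620,321), cone rim c3 (308,470) and pad c3 (75,440). The plate's back edge is level in the image, so the dock's yaw is about the tool's present yaw.

Run:
```python
from h import *
import pickle
s1,w1=pickle.load(open("w1.pkl","rb"));s,w=pickle.load(open("w2.pkl","rb"))
k=lambda l,ox,oy:[(u/4+ox-.375,v/4+oy-.375) for u,v in l]
def ang(p): d=p[1]-p[0];return np.arctan2(d[1],d[0])
e=plane(w,k([(270,237),(560,237)],150,0),.033);print("yaw plate edge",ang(e)-np.pi/2)
e=plane(w,k([(530,72),(695,72)],150,0),.012);print("yaw dock back",ang(e)-np.pi/2)
pd=plane(w,k([(258,323)],150,0),.038)[0];gr=plane(w,k([(595,205),(738,290),(640,435),(507,355)],150,0),.0507)
print("w2 pad",pd,"groove",gr.mean(0),"sep",np.linalg.norm((pd-gr.mean(0))[:2]),"yaw pg",np.arctan2(*((gr.mean(0)-pd)[[1,0]]))-np.pi/2)
print("groove sides",ang(gr[[0,3]]),ang(gr[[1,2]]),"nominal dir",.83-np.arctan2(43,75))
pv=plane(w,k([(436,118)],150,0),.080)[0];print("pivot",pv)
c=plane(w1,k([(308,470)],0,170),.0507)[0];p1=plane(w1,k([(75,440)],0,170),.038)[0];g1=plane(w1,k([(35,210),(165,130),(247,240),(117,322)],0,170),.0507).mean(0)
print("w1 cone",c,"pad",p1,"groove",g1)
y=.83;ux=np.array([np.cos(y),np.sin(y)]);uy=np.array([-ux[1],ux[0]])
for n,P,q in(("cone",c,(.05,0)),("pad1",p1,(-.025,-.043)),("gr1",g1,(-.025,.043)),("pad2",pd,(-.025,-.043)),("gr2",gr.mean(0),(-.025,.043))):
    print(n,"implied seat centre",P[:2]-q[0]*ux-q[1]*uy)
print("nominal from pivot",pv[:2]+.072*ux)
print("tool",s["eef_pos"],"yaw",2*np.arctan2(s["tcp_rot"][1],s["tcp_rot"][0])-np.pi)
```

```text
yaw plate edge 0.8289998319245955
yaw dock back 0.8437282358802305
w2 pad [ 0.60836434 -0.15062785  0.038     ] groove [ 0.54504497 -0.09228687  0.0507    ] sep 0.086098854414358 yaw pg 0.8262957480108248
groove sides 0.29755350651481116 0.2524004190633105 nominal dir 0.30941916650834056
pivot [ 0.55016247 -0.15002823  0.08      ]
w1 cone [ 0.62632889 -0.06437451  0.0507    ] pad [ 0.60873368 -0.14967658  0.038     ] groove [ 0.54273153 -0.08365889  0.0507    ]
cone implied seat centre [ 0.5925851  -0.10127108]
pad1 implied seat centre [ 0.59387453 -0.10220864]
gr1 implied seat centre [ 0.59133447 -0.09423026]
pad2 implied seat centre [ 0.59350518 -0.1031599 ]
gr2 implied seat centre [ 0.59364791 -0.10285824]
nominal from pivot [ 0.59875353 -0.09689717]
tool [ 0.6328896 -0.0570846  0.2234826] yaw 0.8302212710578494
```

{"method": "arm_command", "body": {
  "steps": [30,0.73,-0.03,0,0,30,0.73,-0.03,0,0,30,0,0,1,0,30,0,0,1,0,30,0,0,1,0,30,0,0,1,0,30,0,0,0.6,0,30,0,0,0.3,0]
}}

```text
time: 6.67
eef_pos: [0.6078, -0.0847, 0.098]
tcp_rot: [-0.404, 0.915, 0.002, -0.002]
contact_force: [-0.9, -0.2, -3.0]
opening: 0.509
finger_force: 41.8
```

{"method": "arm_command", "body": {
  "steps": [30,0,0,0.1,0,30,0,0,0.1,0,30,0,0,0,0,30,0,0,0,0]
}}

```text
time: 7.0
eef_pos: [0.6109, -0.0856, 0.0979]
tcp_rot: [-0.404, 0.915, -0.001, 0.001]
contact_force: [0.9, 0.5, -3.2]
opening: 0.509
finger_force: 41.8
```

Run:
```python
from plant import ctrl
from h import *
s=ctrl.get_state();w=ctrl.camera_model("side")
im=ctrl.read_camera("side")[:,:,::-1]
print(s["eef_pos"],s["tcp_rot"],s["contact_force"],s["wrist_torque"])
p=proj(w,[[.60,-.09,.06]])[0].astype(int);print(p)
c=im[p[1]-50:p[1]+50,p[0]-65:p[0]+65];cv2.imwrite("pics/s3.png",cv2.resize(c,None,fx=6,fy=6,interpolation=cv2.INTER_CUBIC)[:600,:800])
```

```text
[ 0.6109154  -0.08559456  0.09794418] [-4.04135855e-01  9.14697935e-01 -9.10007062e-04  1.03405649e-03] [ 0.90611811  0.45760091 -3.18300443] [ 0.02262034 -0.03325216 -0.01878803]
[235 180]
```

View pics/s3.png

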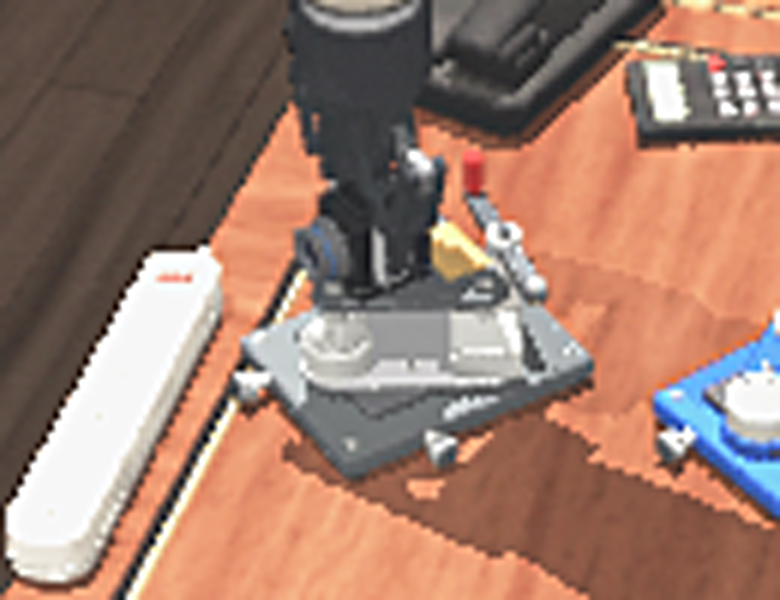

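The picture shows the head poised above the grey dock, clear of clamp bar and knob, with the cone at crop (335,345). I descend gently by feel.

{"method": "arm_command", "body": {
  "steps": [30,0,0,0.2,0,30,0,0,0.2,0,30,0,0,0.1,0,30,0,0,0.1,0,30,0,0,0,0,30,0,0,0,0]
}}

```text
time: 7.55
eef_pos: [0.6096, -0.0852, 0.0809]
tcp_rot: [-0.404, 0.915, 0.0, -0.0]
contact_force: [-1.2, 0.4, -3.7]
opening: 0.51
finger_force: 41.9
```

{"method": "arm_command", "body": {
  "steps": [30,0,0,0.04,0,30,0,0,0.04,0,30,0,0,0,0,30,0,0,0,0]
}}

```text
time: 7.88
eef_pos: [0.6099, -0.0853, 0.0793]
tcp_rot: [-0.404, 0.915, -0.0, -0.0]
contact_force: [0.4, -0.3, -3.2]
opening: 0.514
finger_force: 41.9
```

{"method": "arm_command", "body": {
  "steps": [30,0,0,0.04,0,30,0,0,0.02,0,30,0,0,0,0,30,0,0,0,0]
}}

```text
time: 8.22
eef_pos: [0.6098, -0.0853, 0.0778]
tcp_rot: [-0.404, 0.915, 0.0, -0.0]
contact_force: [0.4, 0.0, -3.4]
opening: 0.511
finger_force: 41.9
```

{"method": "arm_command", "body": {
  "steps": [30,0,0,0.04,0,30,0,0,0,0,30,0,0,0,0]
}}

```text
time: 8.47
eef_pos: [0.6098, -0.0853, 0.0767]
tcp_rot: [-0.404, 0.915, 0.0, -0.0]
contact_force: [0.2, -0.1, -4.0]
opening: 0.51
finger_force: 41.9
```

{"method": "arm_command", "body": {
  "steps": [30,0,0,0.03,0,30,0,0,0,0,30,0,0,0,0]
}}

```text
time: 8.72
eef_pos: [0.6098, -0.0853, 0.076]
tcp_rot: [-0.404, 0.915, 0.0, -0.0]
contact_force: [0.4, 0.4, -4.2]
opening: 0.51
finger_force: 41.9
```

{"method": "arm_command", "body": {
  "steps": [30,0,0,0.03,0,30,0,0,0,0,30,0,0,0,0]
}}

```text
time: 8.97
eef_pos: [0.61, -0.0852, 0.0755]
tcp_rot: [-0.404, 0.915, 0.0, 0.0]
contact_force: [-0.5, 0.7, -2.8]
opening: 0.508
finger_force: 42.2
```

{"method": "arm_command", "body": {
  "steps": [30,0,0,0.03,0,30,0,0,0,0,30,0,0,0,0]
}}

```text
time: 9.22
eef_pos: [0.6101, -0.0851, 0.0753]
tcp_rot: [-0.404, 0.915, 0.0, 0.0]
contact_force: [-0.2, 1.5, 2.5]
opening: 0.512
finger_force: 42.5
```

Run:
```python
from plant import ctrl
s=ctrl.get_state();print(s["eef_pos"],s["contact_force"],s["wrist_torque"],s["tcp_rot"])
```

```text
[ 0.61012441 -0.08514685  0.07530227] [-0.24916013  1.49819123  2.48402071] [ 0.34249749  0.3257021  -0.04432435] [-4.04143683e-01  9.14695483e-01  4.97725538e-05  2.33287425e-04]
```

{"method": "arm_command", "body": {
  "steps": [30,0,0,-0.04,0,30,-0.02,0.04,0,0,30,0,0,0.04,0,30,0,0,0,0,30,0,0,0,0]
}}

```text
time: 9.63
eef_pos: [0.6099, -0.0843, 0.0747]
tcp_rot: [-0.404, 0.915, -0.0, 0.0]
contact_force: [0.7, 1.3, -1.9]
opening: 0.511
finger_force: 42.3
```

```bash
cat > st.py <<'E'
from plant import ctrl
from h import *
s=ctrl.get_state();y=2*np.arctan2(s["tcp_rot"][1],s["tcp_rot"][0])-np.pi;Q=R.from_euler("z",-y)
print(s["time"],"pos",(s["eef_pos"]*1000).round(2),"F dock",Q.apply(s["contact_force"]).round(2),"T dock",Q.apply(s["wrist_torque"]).round(3),"yaw",round(y,4),"rel seat",(Q.apply(s["eef_pos"]-[.5933,-.1026,.0362])*1000).round(2), "rot",s["tcp_rot"][2:].round(4))
E
python3 st.py
```

```text
9.6333 pos [609.88 -84.3   74.72] F dock [ 1.44  0.32 -1.92] T dock [-0.004 -0.313 -0.055] yaw 0.832 rel seat [24.69  0.07 38.52] rot [-0.0003  0.0005]
```

{"method": "arm_command", "body": {
  "steps": [30,0,0,-0.02,0,30,-0.03,0.01,0,0,30,0,0,0.04,0,30,0,0,0,0,30,0,0,0,0]
}}

```text
time: 10.05
eef_pos: [0.6101, -0.084, 0.0745]
tcp_rot: [-0.404, 0.915, -0.001, 0.0]
contact_force: [0.9, -0.9, -0.1]
opening: 0.516
finger_force: 42.3
```

```bash
python3 st.py
```

```text
10.05 pos [610.11 -83.98  74.53] F dock [-0.07 -1.3  -0.07] T dock [-0.242 -0.02  -0.009] yaw 0.8322 rel seat [25.09  0.1  38.33] rot [-0.0005  0.0002]
```

{"method": "arm_command", "body": {
  "steps": [30,0,-0.02,0,0,30,0,0,0.03,0,30,0,0,0,0,30,0,0,0,0]
}}

```text
time: 10.38
eef_pos: [0.6103, -0.084, 0.0744]
tcp_rot: [-0.404, 0.915, -0.0, -0.0]
contact_force: [-2.3, 0.5, 4.7]
opening: 0.513
finger_force: 43.0
```

```bash
python3 st.py
```

```text
10.3833 pos [610.27 -84.03  74.4 ] F dock [-1.21  2.02  4.7 ] T dock [ 0.367  0.233 -0.055] yaw 0.8322 rel seat [25.15 -0.05 38.2 ] rot [-0.     -0.0001]
```

{"method": "arm_command", "body": {
  "steps": [30,0.01,0.02,0,0,30,0,0,0,0,30,0,0,0,0]
}}

```text
time: 10.63
eef_pos: [0.6102, -0.084, 0.0743]
tcp_rot: [-0.404, 0.915, -0.001, 0.0]
contact_force: [-1.5, -0.9, 5.4]
opening: 0.508
finger_force: 42.8
```

```bash
python3 st.py
```

```text
10.6333 pos [610.17 -83.99  74.35] F dock [-1.7   0.52  5.36] T dock [ 0.111  0.198 -0.112] yaw 0.8322 rel seat [25.12  0.06 38.15] rot [-0.0005  0.0005]
```

{"method": "arm_command", "body": {
  "steps": [30,-0.02,0,0,0,30,0.02,0,0,0,30,0,-0.02,0,0,30,0,0.02,0.01,0,30,0,0,0,0,30,0,0,0,0]
}}

```text
time: 11.13
eef_pos: [0.6102, -0.084, 0.0743]
tcp_rot: [-0.404, 0.915, -0.001, 0.0]
contact_force: [-1.5, -1.1, 6.7]
opening: 0.51
finger_force: 43.1
```

```bash
python3 st.py
```

```text
11.1333 pos [610.23 -84.    74.34] F dock [-1.78  0.36  6.67] T dock [ 0.214  0.158 -0.001] yaw 0.8322 rel seat [2.515e+01 1.000e-02 3.814e+01] rot [-0.0005  0.0004]
```

{"method": "arm_command", "body": {
  "steps": [30,0,0,0,0.15,30,0,0,0,-0.3,30,0,0,0,0.15,30,0,0,0,0,30,0,0,0,0]
}}

```text
time: 11.55
eef_pos: [0.6102, -0.084, 0.0743]
tcp_rot: [-0.404, 0.915, -0.0, 0.001]
contact_force: [-2.4, -1.1, 5.7]
opening: 0.51
finger_force: 43.0
```

```bash
python3 st.py
```

```text
11.55 pos [610.2  -84.    74.33] F dock [-2.4   1.07  5.74] T dock [ 0.279  0.171 -0.111] yaw 0.8315 rel seat [25.13  0.04 38.13] rot [-0.0004  0.0005]
```

{"method": "arm_command", "body": {
  "steps": [30,0,0,0,0,30,0,0,0,0,54,0,0,0,0,60,0,0,0,0,80,0,0,0,0,100,0,0,0,0,100,0,0,0,0,100,0,0,0,0],
  "squeeze": 20
}}

```text
time: 12.22
eef_pos: [0.6094, -0.0836, 0.0727]
tcp_rot: [-0.404, 0.915, 0.0, -0.0]
contact_force: [-1.0, 0.4, -0.1]
opening: 1.0
finger_force: 0.0
```

```bash
python3 st.py
```

```text
12.2167 pos [609.44 -83.61  72.75] F dock [-0.41  1.04 -0.07] T dock [-0.008 -0.039 -0.01 ] yaw 0.8323 rel seat [24.91  0.85 36.55] rot [ 0.0002 -0.0002]
```

{"method": "arm_command", "body": {
  "steps": [100,0,0,-0.5,0,100,0,0,-1,0,100,0,0,-1,0,100,0,0,-1,0,100,0,0,-1,0,100,0,0,-1,0,100,0,0,0,0,100,0,0,0,0]
}}

```text
time: 12.88
eef_pos: [0.6109, -0.0841, 0.2139]
tcp_rot: [-0.404, 0.915, -0.002, 0.002]
contact_force: [-0.4, -0.3, -0.5]
opening: 1.001
finger_force: 0.0
```

```bash
python3 - <<'E'
from plant import ctrl
from h import *
import pickle
s=ctrl.get_state();w=ctrl.camera_model("wrist")
im=ctrl.read_camera("wrist")[:,:,::-1].copy();cv2.imwrite("pics/w3.png",im)
pickle.dump((s,w),open("w3.pkl","wb"))
a=ctrl.read_camera("side")[:,:,::-1][125:235,170:310];
b=cv2.resize(a,None,fx=4,fy=4,interpolation=cv2.INTER_CUBIC)
c=cv2.resize(im[0:300,110:410],(440,440))
cv2.imwrite("pics/w3c.png",cv2.resize(np.hstack([b[:440,:400],c[:, :400]]),(800,440)))
E
python3 st.py
```

```text
12.9833 pos [609.07 -83.57 210.03] F dock [-0.02  0.17 -0.02] T dock [-0.028  0.006  0.03 ] yaw 0.8322 rel seat [ 24.69   1.15 173.83] rot [ 0.0004 -0.0004]
```

View pics/w3c.png

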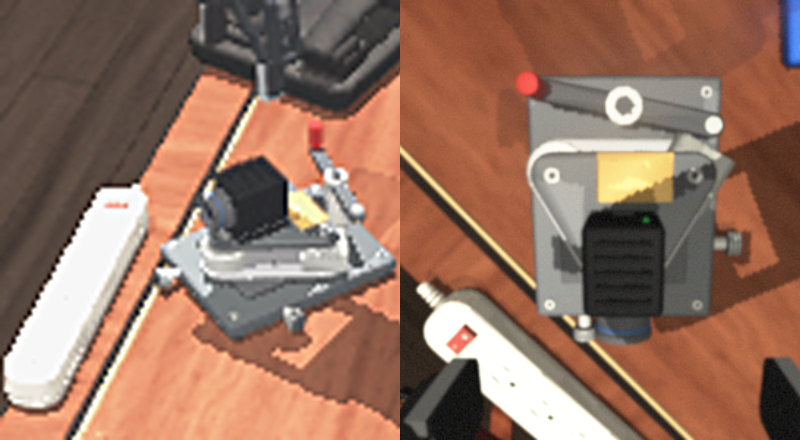

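Side crop: the head sits level on the dock. Wrist crop: rear screws at (552,176) and (696,176) lie parallel to the dock's back edge, and the red knob is at (528,84). It looks seated, so I locate the knob and pivot next.

```bash
python3 - <<'E'
from h import *
import pickle
s,w=pickle.load(open("w3.pkl","rb"));s2,w2=pickle.load(open("w2.pkl","rb"));im=cv2.imread("pics/w3.png")
hs=cv2.cvtColor(im,cv2.COLOR_BGR2HSV)[30:90,170:230]
m=((hs[...,1]>190)&(hs[...,2]>170)&((hs[...,0]<5)|(hs[...,0]>175))).astype(np.uint8)
n,l,st,c=cv2.connectedComponentsWithStats(m);k=1+st[1:,4].argmax();u=c[k]+[170,30];print("knob top px",u,st[k])
f=lambda x,y:(110+(x-400)*300/440,y*300/440)
K=plane(w,[u],.102)[0];P=plane(w,[f(624,105)],.080)[0];N=plane(w,[f(713,125)],.077)[0]
print("knob",K,"pivot",P,"nose",N,"r",np.linalg.norm((K-P)[:2]),"ang",np.arctan2(*(K-P)[[1,0]]))
print("knob height tri w2/w3",tri([w,w2],[u,(150+173/4,45/4)]))
sc=plane(w,[f(552,176),f(696,176)],.062);print("screws",sc.round(4),np.linalg.norm(sc[0]-sc[1]),sc.mean(0)[:2]+.025*np.array([.675,.738]))
E
python3 st.py
```

```text
12.9833 pos [609.07 -83.57 210.03] F dock [-0.02  0.17 -0.02] T dock [-0.028  0.006  0.03 ] yaw 0.8322 rel seat [ 24.69   1.15 173.83] rot [ 0.0004 -0.0004]Traceback (most recent call last):
  File "<stdin>", line 6, in <module>
ValueError: attempt to get argmax of an empty sequence
```

Run:
```python
from h import *
import pickle
s,w=pickle.load(open("w3.pkl","rb"));s2,w2=pickle.load(open("w2.pkl","rb"));im=cv2.imread("pics/w3.png")
q=im[30:90,170:230].astype(int)
m=((q[...,2]>150)&(q[...,1]<80)&(q[...,2]-q[...,1]>110)).astype(np.uint8)
n,l,st,c=cv2.connectedComponentsWithStats(m);k=1+st[1:,4].argmax();u=c[k]+[170,30];print("knob top px",u,st[k])
f=lambda x,y:(110+(x-400)*300/440,y*300/440)
K=plane(w,[u],.102)[0];P=plane(w,[f(624,105)],.080)[0];N=plane(w,[f(713,125)],.077)[0]
print("knob",K,"pivot",P,"nose",N,"r",np.linalg.norm((K-P)[:2]),"ang",np.arctan2(*(K-P)[[1,0]]))
print("knob height tri w2/w3",tri([w,w2],[u,(150+173/4,45/4)]))
sc=plane(w,[f(552,176),f(696,176)],.062);print("screws",sc.round(4),np.linalg.norm(sc[0]-sc[1]),sc.mean(0)[:2]+.025*np.array([.675,.738]))
```

```text
knob top px [199.03448276  58.06896552] [21 19 13 16 29]
knob [ 0.57921088 -0.18796777  0.102     ] pivot [ 0.54992325 -0.14976595  0.08      ] nose [ 0.51968903 -0.10824618  0.077     ] r 0.048136731128316235 ang -0.9167208074783809
knob height tri w2/w3 [ 0.57955326 -0.18733887  0.10837064]
screws [[ 0.6094 -0.1496  0.062 ]
 [ 0.5444 -0.0905  0.062 ]] 0.08779075464538517 [ 0.59374146 -0.10159949]
```

{"method": "arm_command", "body": {
  "steps": [100,0.97,-0.5,0,0,100,0.97,-0.5,0,0,100,0.97,-0.5,0,0,100,0.97,-0.5,0,0,100,0,0,0,1,100,0,0,0,1,100,0,0,0,1,100,0,0,0,1]
}}

```text
time: 13.65
eef_pos: [0.5852, -0.1798, 0.2087]
tcp_rot: [-0.204, 0.979, -0.004, -0.005]
contact_force: [0.4, -0.2, 0.1]
opening: 0.999
finger_force: 0.0
```

{"method": "arm_command", "body": {
  "steps": [80,0,0,0,1,80,0,0,0,1,80,0,0,0,1,80,0,0,0,1,80,0,0,0,1,80,0,0,0,1,80,0,0,0,1,80,0,0,0,1]
}}

```text
time: 14.32
eef_pos: [0.5852, -0.1796, 0.2087]
tcp_rot: [0.193, 0.981, -0.006, -0.003]
contact_force: [0.8, -0.2, 0.1]
opening: 0.805
finger_force: 0.0
```

{"method": "arm_command", "body": {
  "steps": [80,0,0,0,1,80,0,0,0,1,80,0,0,0,1,80,0,0,0,1,80,0,0,0,1,80,0,0,0,1,80,0,0,0,1,80,0,0,0,1]
}}

```text
time: 14.98
eef_pos: [0.5852, -0.1796, 0.2088]
tcp_rot: [0.56, 0.828, -0.007, -0.0]
contact_force: [-1.0, 0.2, -0.3]
opening: 0.803
finger_force: 0.0
```

{"method": "arm_command", "body": {
  "steps": [60,0,0,0,1,60,0,0,0,1,60,0,0,0,1,60,0,0,0,1,60,0,0,1,0,60,0,0,1,0,60,0,0,0,0,60,0,0,0,0]
}}

```text
time: 15.65
eef_pos: [0.5839, -0.1797, 0.1576]
tcp_rot: [0.712, 0.702, -0.007, -0.001]
contact_force: [0.1, -0.8, -0.2]
opening: 0.601
finger_force: 0.0
```

Run:
```python
from plant import ctrl
from h import *
s=ctrl.get_state();w=ctrl.camera_model("wrist")
im=ctrl.read_camera("wrist")[:,:,::-1].astype(int)
m=((im[...,2]>130)&(im[...,1]<80)&(im[...,2]-im[...,1]>100)).astype(np.uint8)
n,l,st,c=cv2.connectedComponentsWithStats(m);p=proj(w,[[.580,-.189,.102]])[0];print("pred",p)
for k in range(1,n):
    if st[k,4]>15: print(c[k],st[k],plane(w,[c[k]],.102)[0][:2])
print(s["eef_pos"],s["tcp_rot"],s["time"],s["qpos"])
```

```text
pred [254.80143432 222.20550288]
[255.35233161 223.3626943 ] [247 216  17  16 193] [ 0.58034695 -0.18982474]
[ 0.58387648 -0.17967085  0.15755504] [ 0.71197072  0.7021715  -0.0072323  -0.00075236] 15.65 [-0.4590032   0.22088276  1.79624794 -0.01456435  1.13065777 -0.43889826]
```

{"method": "arm_command", "body": {
  "steps": [60,-0.39,-0.14,0,0,60,0,0,1,0,60,0,0,1,0,60,0,0,0.9,0,60,0,0,0.15,0,60,0,0,0,0,40,0,0,0,0,20,0,0,0,0],
  "squeeze": 25
}}

```text
time: 16.37
eef_pos: [0.583, -0.1922, 0.087]
tcp_rot: [0.712, 0.702, -0.005, 0.004]
contact_force: [-0.7, -0.1, 0.2]
opening: 0.324
finger_force: 0.0
```

{"method": "arm_command", "body": {
  "steps": [5,0,0,0,0,5,0,0,0,0,5,0,0,0,0,5,0,0,0,0]
}}

```text
time: 16.7
eef_pos: [0.5806, -0.1916, 0.0866]
tcp_rot: [0.712, 0.702, -0.007, 0.002]
contact_force: [-6.6, 1.0, 6.2]
opening: 0.125
finger_force: 24.4
```

```bash
python3 st.py
```

```text
16.7 pos [ 580.64 -191.64   86.63] F dock [-0.87 -6.64  6.15] T dock [-1.117  0.068  0.013] yaw -1.5843 rel seat [ 89.2  -11.46  50.43] rot [-0.0074  0.0015]
```

{"method": "arm_command", "body": {
  "steps": [5,-0.1,-0.17,0,0,5,-0.1,-0.17,0,0,5,-0.07,-0.19,0,0,5,-0.07,-0.19,0,0,5,-0.03,-0.2,0,0,5,-0.03,-0.2,0,0,5,0,0,0,0],
  "squeeze": 25
}}

```text
time: 17.28
eef_pos: [0.5555, -0.2044, 0.0868]
tcp_rot: [0.712, 0.702, -0.006, 0.008]
contact_force: [4.9, -5.3, -1.6]
opening: 0.122
finger_force: 24.4
```

```bash
python3 st.py
```

```text
17.2833 pos [ 555.51 -204.41   86.76] F dock [ 5.24  5.01 -1.58] T dock [ 0.765 -0.925 -0.162] yaw -1.5858 rel seat [102.37 -36.26  50.56] rot [-0.0059  0.0082]
```

{"method": "arm_command", "body": {
  "steps": [5,0.01,-0.2,0,0,5,0.01,-0.2,0,0,5,0.05,-0.2,0,0,5,0.05,-0.2,0,0,5,0.09,-0.18,0,0,5,0.09,-0.18,0,0,5,0,0,0,0]
}}

```text
time: 17.87
eef_pos: [0.5257, -0.1957, 0.0868]
tcp_rot: [0.712, 0.702, -0.007, 0.006]
contact_force: [1.1, -4.1, 4.1]
opening: 0.123
finger_force: 26.4
```

```bash
python3 st.py
```

```text
17.8667 pos [ 525.68 -195.74   86.77] F dock [4.07 1.12 4.12] T dock [ 0.181 -0.747 -0.194] yaw -1.5852 rel seat [ 94.11 -66.27  50.57] rot [-0.0065  0.0064]
```

{"method": "arm_command", "body": {
  "steps": [5,0.09,-0.13,0,0,5,0.1,-0.12,0,0,5,0.1,-0.1,0,0,5,0,0,0,0,5,0,0,0,0]
}}

```text
time: 18.28
eef_pos: [0.5168, -0.1882, 0.0867]
tcp_rot: [0.712, 0.702, -0.007, 0.006]
contact_force: [-0.9, -5.0, 4.2]
opening: 0.126
finger_force: 26.7
```

```bash
python3 st.py
```

```text
18.2833 pos [ 516.78 -188.23   86.72] F dock [ 5.04 -0.79  4.17] T dock [ 0.014 -0.768 -0.145] yaw -1.5847 rel seat [ 86.68 -75.32  50.52] rot [-0.007   0.0055]
```

{"method": "arm_command", "body": {
  "steps": [5,0.04,-0.04,0,0,5,0.04,-0.04,0,0,5,0,0,0,0,5,0,0,0,0]
}}

```text
time: 18.62
eef_pos: [0.5161, -0.1876, 0.0868]
tcp_rot: [0.712, 0.702, -0.007, 0.008]
contact_force: [3.7, -9.4, -0.0]
opening: 0.121
finger_force: 26.2
```

```bash
python3 st.py
```

```text
18.6167 pos [ 516.1  -187.59   86.8 ] F dock [ 9.35  3.84 -0.01] T dock [ 0.642 -1.475 -0.177] yaw -1.5849 rel seat [ 86.06 -76.    50.6 ] rot [-0.0068  0.0081]
```

{"method": "arm_command", "body": {
  "steps": [5,0.05,-0.06,0,0,5,0,0,0,0,5,0,0,0,0]
}}

```text
time: 18.87
eef_pos: [0.5161, -0.1876, 0.0869]
tcp_rot: [0.712, 0.702, -0.006, 0.011]
contact_force: [7.2, -12.0, -3.2]
opening: 0.119
finger_force: 25.9
```

```bash
python3 st.py
```

```text
18.8667 pos [ 516.07 -187.55   86.94] F dock [11.87  7.35 -3.19] T dock [ 1.289 -1.93  -0.187] yaw -1.585 rel seat [ 86.04 -76.01  50.74] rot [-0.0062  0.0108]
```

{"method": "arm_command", "body": {
  "steps": [5,-0.07,0.08,0,0,5,0,0,0,0,20,0,0,0,0,40,0,0,0,0,45,0,0,0,0,45,0,0,0,0]
}}

```text
time: 19.37
eef_pos: [0.5135, -0.1834, 0.084]
tcp_rot: [0.712, 0.702, -0.006, 0.001]
contact_force: [0.1, -0.6, 0.2]
opening: 0.45
finger_force: 0.0
```

{"method": "arm_command", "body": {
  "steps": [45,0,0,-0.5,0,45,0,0,-1,0,45,0,0,-1,0,45,0,0,-1,0,45,0,0,-1,0,45,-1,0,-0.5,0,45,-1,0,0,0,45,0,0,0,0]
}}

```text
time: 20.03
eef_pos: [0.515, -0.2359, 0.2132]
tcp_rot: [0.713, 0.701, -0.006, 0.005]
contact_force: [-0.1, 1.2, 0.0]
opening: 0.45
finger_force: 0.0
```

```bash
python3 st.py
python3 - <<'E'
from plant import ctrl
from h import *
im=ctrl.read_camera("wrist")[:,:,::-1];w=ctrl.camera_model("wrist");cv2.imwrite("pics/w4.png",im)
cv2.imwrite("pics/s4.png",ctrl.read_camera("side")[:,:,::-1])
a=cv2.imread("pics/s4.png")[125:235,170:310];b=cv2.resize(a,None,fx=3,fy=3,interpolation=cv2.INTER_CUBIC)
cv2.imwrite("pics/w4c.png",np.hstack([cv2.copyMakeBorder(b,0,384-b.shape[0],0,0,0)[:,:370],im[:, 50:480]]))
q=im.astype(int);m=((q[...,2]>130)&(q[...,1]<80)&(q[...,2]-q[...,1]>100)).astype(np.uint8)
n,l,st,c=cv2.connectedComponentsWithStats(m)
for k in range(1,n):
    if st[k,4]>15: 
        K=plane(w,[c[k]],.102)[0];print(c[k],st[k],K,np.arctan2(K[1]+.1499,K[0]-.55)+2*np.pi)
E
```

```text
20.0333 pos [ 514.95 -235.91  213.24] F dock [-1.16 -0.11  0.03] T dock [-0.023 -0.055  0.007] yaw -1.5871 rel seat [134.58 -76.16 177.04] rot [-0.0064  0.0051]
[261.13259669 122.35359116] [254 115  15  16 181] [ 0.51586144 -0.1840009   0.102     ] 3.926438918616897
[ 47.33684211 160.04210526] [ 41 154  14  13  95] [ 0.33895441 -0.2096368   0.102     ] 3.41742891689535
```

View pics/w4c.png

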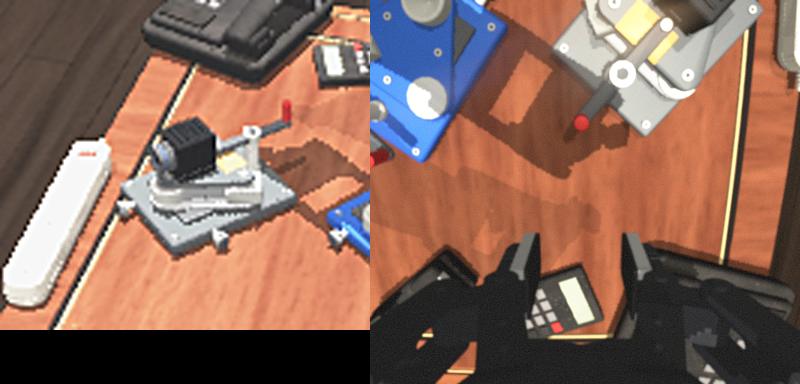

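The views show the clamp bar over the dock's centre line: knob at (582,123), pivot (622,73), nose (667,24) on the brass pad. The head sits level in its seats and the gripper is clear, so I hand in.

```bash
python3 -c "
from plant import ctrl
print(ctrl.sign_off())"
```

```text
the job is handed in; nothing more can be done
None
```

I settled the camera head into the dock by feel, with about 10 N at most on the seats, and released it. I then swung the clamp to its stop, with its foot on the brass pad, and handed the job in at about 20 s with the gripper clear; I never touched the stamp, tape dispenser or memory stick.

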